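Fold the riffle box gate shut and tuck it under its lip

ROBOT

A 6-joint arm with a two-finger parallel gripper is mounted at the origin on the work surface. World frame = base frame: x ahead of the robot, y to its left, z up, the work surface at z = 0. Lengths are in m, angles in rad, forces in N, time in s.
With the tool pointing down it reaches from about 0.225 to 0.875 m from the base axis. Payload 3.4 kg.
Tool frame: the origin (TCP) lies where the fingers leave the gripper's body, on its centre line; the fingertips stand 73 mm ahead of it and the grasp point (between the pads) lies 54 mm ahead of it; x points along the fingers, y is the direction in which the jaws open and shut, and the axes are right-handed (so a half turn about x gives the same grasp; the last joint's range is limited). The gripper opens to 85 mm and grips with 20 to 120 N. Pads are 22 mm wide; open, the fingers measure 114 mm over their backs; the gripper's body (76 mm by 85 mm) begins 54 mm behind the grasp point. The pads swing forward as they close: fully open they stand 13 mm farther back than shut.
Start: joints at [-1.292, 0.276, 1.505, -0, 1.361, -0.121], TCP at [0.224, -0.53, 0.304] pointing down, gripper open.
Joint ranges: [-2.89, 2.89], [-0.75, 2.08], [0.22, 2.7], [-1.18, 4.32], [0.11, 2.71], [-2.7, 2.7]. Speed limits (rad/s): [2.57, 2.57, 3.14, 3.14, 3.14, 3.14].

INTERFACE

Orientations are given as a unit quaternion [w, x, y, z].
In Python, from rig import manip gives the robot as it stands.
- The arm moves only by the tool play_rows, never from a script. Its argument "steps" is a list of rows, each a list of 5 numbers: the closure, from 0 (fully open) to 1 (shut), then the shift along the tool's x, y, z as a fraction of full scale, then the turn about the tool's x as a fraction of full scale. In form: [[grip, tx, ty, tz, twist], ...]. A call has 1 to 20 rows; each row shifts and turns the commanded pose from where the row before left it, along the tool's axes as they then stand; what a row does not reach is not made up. Full scale, the value 1, is 0.03 m for a shift and 6 degrees for a turn. A row lasts 1/10 s, in which the tool goes at most 50 mm and 8.59 degrees, less where a joint would pass 70% of its speed; a pose out of reach is approached as far as the arm can. A call with a number of a shift or a turn outside -1 to 1 is refused whole. A call with a gripper value outside its range is refused whole. The fingers move at their own pace and stop on an object; "newtons" is the grip in N (left out, the last holds). Time passes only in rows, so rows that do not move let the fingers close. It gives the time, the measured TCP pose, the force and the opening at its end, in the units of the state.
- manip.get_state(): the state, without advancing time (a new reading comes with each control period).
- manip.get_image(name): name is "side" or "top"; returns (picture, depth): 420x560x3 uint8, red, green, blue; 420x560 float32, m along the optical axis (not along the pixel's ray), 0 where there is no reading.
- manip.camera_model(name): a dict with "mtx" (3x3 intrinsics, pixels), "R" (3x3) and "t" (3): a world point X has camera coordinates R X + t. Camera axes: x right, y down, z forward; pixel columns grow to the right and rows downward; lengths in m; the calibration is good to about 2 mm. A picture is of the moment at which its call begins. camera_model takes no time and is no camera call.
- manip.sign_off(): hands the job in, once; it reports no verdict.
Trained networks look in the newest picture that a camera, given by its name, has taken for a name from the list of things; names that differ only in an ending like _2 or _b are one class to them, and where a whole thing is asked for, a point or a joint stands for the part that bears it (a point fixed in the world has none). Each returns a list of dicts, best first, with "conf" (0 to 1); they miss things now and then, are a little off and sometimes report something else, mostly with a low value. They report only what shows in the picture. A call takes as long as a camera call.
- manip.regions_of(camera, query): "mask" (420x560 bool, what is visible of it).
- manip.mark_of(camera, query): "location" ([x, y, z] in m, in the coordinates of the camera as it stood for that picture, good to about 4 mm: a listed point, or the origin of a listed thing).
The state is a dict: "clock": time; "qpos": joint angles; "qd": joint speeds; "effort": joint torques, N m; "position": TCP position; "ee_rot": TCP orientation; "contact_force": force on the tool from outside, world axes, zero at the start; "moment": the same for the moment, N m; "width": finger opening in m.
Only numpy, scipy, OpenCV 4.12 (cv2) and the standard library are available. Lean on these libraries where they do the work, as an engineer would, in place of code of your own. Each camera call takes 0.05 s, during which the arm holds its last target.

TASK

Close the gate of the riffle box by pushing with the fingertips or the outside of the fingers only, never pinching it: fold the standing gate over until it lies flat across the mouth, then slide it forward, hinge edge and all, until its free edge is tucked fully home beneath the retaining lip. Leave the two pans, the green stone, the tamper and the muller where they are, and finish with the hand clear.

Things in the scene. Friction and masses are not known exactly. Their poses are not given: they have to be found in the camera images.
- riffle_box: Fixed open-topped sheet iron box, 150 x 150 mm in plan; origin at the centre of its underside. Its x axis points from the hinge side (x -75 mm) to the lip side (x +75): the gate folds and slides that way. Walls: sides 121 mm high, hinge side only 92, lip side 134. Slotted ears at the hinge end: x -104 to -38, y +-75 to +-79, up to z 135 mm. Spouts stand out 35 mm in +-y over the pans.
- gate (a joint): Angle of the gate about its hinge pin, rad: 0 = lying flat across the mouth (stop), 1.57 = upright, 1.95 = leaning back (stop). Starts at 1.35 to 1.75. The hinge is stiff (friction 0.11 N m): the 0.15 kg gate stays at the angle where it is left. Fold it by pushing near the free edge, so that the pin stays back.
- gate_pin (a joint): Slide of hinge pin and gate along the slots towards the lip (box +x), m: 0 = back, 0.026 = home (stop). Starts at 0 to 0.003; friction 5 N, no spring. The flat gate's free edge is at box x = 42 mm at 0 (14 mm short of the lip), 68 mm at 0.026 (12 mm under the lip). If the pin is beyond 0.005 while the gate is up, the edge may land on the lip instead of in front of it.
- gate_heel (a point): Centre of the gate's rolled hinge edge, on the hinge axis (parallel to box y), mid width; 118 mm above the bench, at box x = -83 mm when the slide is 0. The roll is a bar 14 mm in diameter, 146 mm long. With the gate flat a finger can come down behind it (box -x side, nothing there above 92 mm) and push it forward.
- gate_toe (a point): Middle of the gate's free edge, 125 mm from the hinge axis. The gate is a flat steel sheet 146 mm wide (along box y), 4 mm thick. Its outer face (upper when flat, facing box -x when upright) is a plane 7 mm from the hinge axis, tangent to the roll, and lies 125 mm above the bench when flat.
- lip_edge (a point): Front edge of the retaining lip, mid length, on its underside: box (56, 0, 130) mm. The lip is a fixed steel strip 150 mm long on the lip-side rim, box x 56 to 75 mm, underside z 130 (5 mm above the flat gate), top z 134. A flared lead-in slopes up from its front edge to x 48, z 138 mm.
- pan_a: Galvanized catch pan, open, 150 x 120 x 40 mm, loose, standing beside the box on its +y side; origin at the centre of its underside. To be left alone.
- pan_b: The same pan on the box's -y side. To be left alone.
- malachite: Rough green stone about 50 x 42 x 40 mm lying in pan_a; origin at the centre of its underside. To be left alone.
- tamper: Brass-bound wooden tamper standing upright on the bench, 66 mm diameter, 150 mm high; origin at the centre of its foot. To be left alone.
- muller: Cast iron crushing muller, block 90 x 70 x 40 mm with a round wooden cross handle 130 mm long at 72 mm height; origin at the centre of its underside. To be left alone.

How it is judged:
By the outcome, as a careful person would: the job done as asked, in the order asked, and still so for the second after the job is handed in, with the robot touching nothing.
It also fails if it takes over 51 s, if anything falls off the work surface, if the arm or the gripper's body presses on something with over 40 N, if the wrist force passes 120 N, or if a joint passes its speed limit or range.

## Working session

There is one attempt and no reset: what is moved stays moved. The work goes in short steps, Python scripts to look and compute and a tool call to move; the robot and the scene stay as the last step left them, time stands still between calls to the robot, and variables do not carry over. Pictures are saved under pics/ and viewed, and the job is handed in when it is done.

Besides the shell and the picture viewer there is one more tool, called after "Emit:" as name([rows], argument=value, ...), one row to a line, values as JSON. play_rows: Moves the arm, as the interface text tells. Its arguments: {"type":"object","properties":{"steps":{"type":"array","items":{"type":"array","items":{"type":"number"}}},"newtons":{"type":"number"}},"required":["steps"]}

```bash
mkdir -p pics; cat > h.py <<'E'
import numpy as np, cv2
from rig import manip
def snap(c,fn):
    im,d=manip.get_image(c); cv2.imwrite('pics/'+fn,im[:,:,::-1]); return im,d
def w(c,p):
    m=manip.camera_model(c); return np.array(m['R']).T@(np.array(p)-np.array(m['t']))
def px(c,X):
    m=manip.camera_model(c); p=np.array(m['mtx'])@(np.array(m['R'])@np.array(X)+np.array(m['t'])); return p[:2]/p[2]
def cloud(c,d):
    m=manip.camera_model(c);K=np.array(m['mtx']);v,u=np.mgrid[:d.shape[0],:d.shape[1]]
    P=np.stack([(u-K[0,2])/K[0,0]*d,(v-K[1,2])/K[1,1]*d,d],-1)
    return (P-np.array(m['t']))@np.array(m['R'])
E
python3 - <<'E'
from h import *
s=manip.get_state();print(s)
for c in('top','side'):
    im,d=snap(c,c+'0.png');np.save(c+'0.npy',d)
    for q in('riffle_box','gate_heel','gate_toe','lip_edge','tamper','muller','pan_a','malachite'):
        for r in manip.mark_of(c,q)[:2]:
            X=w(c,r['location']);print(c,q,round(r['conf'],2),X.round(4),px(c,X).round())
E
```

```text
{'clock': 0.0, 'qpos': array([-1.29200243e+00,  2.76584455e-01,  1.50615056e+00, -8.06813441e-06,
        1.36067906e+00, -1.20994107e-01]), 'qd': array([-0.00030665,  0.0025352 ,  0.00180035, -0.00026021,  0.00036007,
        0.00026549]), 'effort': array([-6.81514757e-04, -4.16779053e+01, -2.45805931e+01, -3.07362998e-04,
        1.07552190e-02, -1.09493573e-05]), 'position': array([ 0.2236884 , -0.52927183,  0.30303865]), 'ee_rot': array([-0.13976575, -0.69297267, -0.14104925,  0.69307974]), 'contact_force': array([0.51914115, 0.68901539, 0.60237756]), 'moment': array([ 0.03638842, -0.00892395,  0.01449521]), 'width': 0.08525669154521116}
top riffle_box 0.8 [ 0.592  -0.0583 -0.0021] [299. 218.]
top gate_heel 0.64 [ 0.5255 -0.0111  0.1173] [283. 238.]
top gate_toe 0.52 [ 0.5187 -0.0053  0.2429] [280. 238.]
top gate_toe 0.33 [0.7043 0.058  0.0013] [261. 179.]
top lip_edge 0.72 [ 0.637  -0.0911  0.1314] [314. 195.]
top tamper 0.71 [ 0.4761  0.4019 -0.0008] [142. 254.]
top muller 0.81 [ 0.4649 -0.403  -0.0022] [418. 263.]
top pan_a 0.95 [ 0.6807  0.0651 -0.0028] [258. 187.]
top pan_a 0.6 [ 0.5079 -0.1877 -0.0007] [343. 247.]
top malachite 0.75 [0.6995 0.0593 0.0007] [260. 181.]
side riffle_box 0.72 [ 0.593  -0.0589  0.0027] [277. 224.]
side gate_heel 0.84 [ 0.5269 -0.0107  0.1202] [298. 208.]
side gate_toe 0.59 [ 0.5178 -0.0039  0.2437] [303. 172.]
side lip_edge 0.96 [ 0.637  -0.0905  0.1326] [264. 180.]
side tamper 0.84 [0.4745 0.4034 0.0012] [286. 385.]
side muller 0.66 [ 0.4608 -0.3997 -0.0015] [335. 163.]
side pan_a 0.75 [0.6808 0.066  0.0027] [236. 251.]
side pan_a 0.67 [ 5.120e-01 -1.884e-01  2.000e-04] [311. 200.]
side malachite 0.66 [0.7043 0.053  0.0058] [229. 245.]
```

View pics/top0.png

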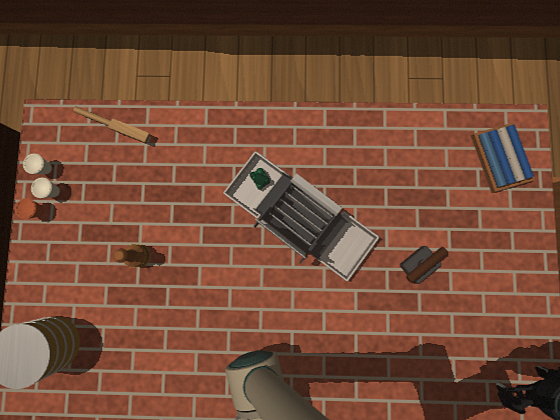

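View pics/side0.png

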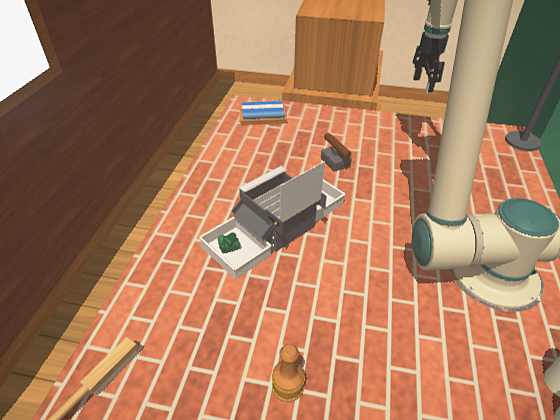

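```bash
python3 - <<'E'
from h import *
from scipy.spatial.transform import Rotation as Ro
s=manip.get_state();q=s['ee_rot'];print(Ro.from_quat([q[1],q[2],q[3],q[0]]).as_matrix().round(3))
box=np.array([.5925,-.0586,0]);heel=np.array([.5262,-.0109]);lip=np.array([.637,-.0908]);
d=lip-heel;print(np.linalg.norm(d),np.degrees(np.arctan2(d[1],d[0])))
yaw=np.arctan2(d[1],d[0]);
# refine from depth: ear tops / lip
for c in('top','side'):
    D=np.load(c+'0.npy');P=cloud(c,D)
    ex=np.array([np.cos(yaw),np.sin(yaw)]);ey=np.array([-ex[1],ex[0]])
    bx=(P[...,:2]-box[:2])@ex;by=(P[...,:2]-box[:2])@ey;z=P[...,2]
    for n,m in(('ears',(bx<-30)&(bx>-.115)&(abs(by)<.09)&(abs(by)>.06)&(z>.128)&(z<.142)&(D>0)),('lip',(bx>.03)&(bx<.09)&(abs(by)<.09)&(z>.125)&(z<.145)&(D>0)),('gate',(bx>-.16)&(bx<-.0)&(abs(by)<.06)&(z>.14)&(z<.26)&(D>0))):
        if m.sum()<5: print(c,n,m.sum());continue
        print(c,n,m.sum(),'bx',np.percentile(bx[m],[1,50,99]).round(4),'by',np.percentile(by[m],[1,50,99]).round(4),'z',np.percentile(z[m],[1,50,99]).round(4))
        if n=='lip':
            r=cv2.minAreaRect(np.stack([bx[m],by[m]],1).astype(np.float32)*1000);print(r)
        if n=='gate':
            A=np.stack([z[m],by[m],np.ones(m.sum())],1);co=np.linalg.lstsq(A,bx[m],rcond=None)[0];print(co, np.std(A@co-bx[m]))
E
```

```text
[[ 0.     0.389 -0.921]
 [-0.    -0.921 -0.389]
 [-1.     0.     0.   ]]
0.13660398969283438 -35.79609458402227
top ears 0
top lip 586 bx [0.0449 0.0588 0.0724] by [-0.0737 -0.0011  0.0733] z [0.1298 0.1347 0.1402]
((58.69129180908203, -0.28277587890625), (149.5088348388672, 27.535419464111328), 88.90345001220703)
top gate 122 bx [-0.094  -0.0919 -0.0887] by [-0.057  -0.0011  0.0567] z [0.1443 0.239  0.2442]
[ 0.01051003  0.01799202 -0.09409421] 0.001153686912126522
side ears 0
side lip 322 bx [0.0441 0.0595 0.0738] by [-0.0763  0.0028  0.0729] z [0.1306 0.1343 0.1394]
((58.97430419921875, -1.4416732788085938), (152.77259826660156, 30.1699275970459), 89.12806701660156)
side gate 1071 bx [-0.0951 -0.0922 -0.0894] by [-0.0585  0.0024  0.0587] z [0.1418 0.1943 0.2414]
[-0.01468403  0.01821329 -0.08938393] 0.0010214427934770438
```

The views agree on the layout. In the side view the gate stands at about (303,172) to (298,208) and the lip at about (264,180). The box x axis points at about -36.8° in world, and the gate is at about 1.58 rad with its pin back. First I'll lift, twist so that tool z = -box x, and close the fingers.

Emit:
play_rows([
  [1,-0.2,0,0,0.995],
  [1,-0.2,0,0,0.995],
  [1,-0.2,0,0,0.995],
  [1,-0.2,0,0,0.995],
  [1,-0.2,0,0,0.995],
  [1,0,0,0,0.995],
  [1,0,0,0,0.995],
  [1,0,0,0,0.995],
  [1,0,0,0,0.995],
  [1,0,0,0,0.995],
], newtons=60)

```text
clock: 1.9
position: [0.2238, -0.5297, 0.3339]
ee_rot: [-0.225, 0.671, -0.225, -0.67]
contact_force: [-0.3, -0.4, 0.1]
width: -0.0002
```

Emit:
play_rows([
  [1,0,-0.5,0.2,0],
  [1,0,-1,0.25,0],
  [1,0,-1,0.25,0],
  [1,0,-1,0.25,0],
  [1,0,-1,0.25,0],
  [1,0,-1,0.25,0],
  [1,0,-1,0.25,0],
  [1,0,-1,0.25,0],
  [1,0,-1,0.25,0],
  [1,0,-1,0.25,0],
  [1,0,-1,0.25,0],
  [1,0,-1,0.25,0],
  [1,0,-1,0.25,0],
  [1,0,-1,0.25,0],
  [1,0,-1,0.25,0],
  [1,0,-1,0.25,0],
  [1,0,-1,0.25,0],
  [1,0,-1,0.25,0],
  [1,0,-1,0.2,0],
  [1,0,-1,0.1,0],
])

```text
clock: 3.9
position: [0.459, 0.0262, 0.3341]
ee_rot: [0.222, -0.671, 0.222, 0.671]
contact_force: [-0.2, 0.9, 0.3]
width: 0.0
```

```bash
cat >> h.py <<'E'
Y=np.radians(-36.8);EX=np.array([np.cos(Y),np.sin(Y)]);EY=np.array([-EX[1],EX[0]]);BOX=np.array([.5905,-.0571])
def b(p): p=np.asarray(p);return np.concatenate([np.stack([(p[...,:2]-BOX)@EX,(p[...,:2]-BOX)@EY],-1),p[...,2:3]],-1)
E
python3 - <<'E'
from h import *
from scipy.spatial.transform import Rotation as Ro
s=manip.get_state();q=s['ee_rot'];print(Ro.from_quat([q[1],q[2],q[3],q[0]]).as_matrix().round(3))
print(s['clock'],s['position'],b(s['position']).round(4),s['width'],s['contact_force'],s['qpos'].round(2))
im,d=snap('side','side1.png');P=b(cloud('side',d))
im2,d2=snap('top','top1.png')
x,y,z=P[...,0],P[...,1],P[...,2]
m=(x>-.11)&(x<-.06)&(abs(y)<.06)&(z>.14)&(z<.26)&(d>0)
A=np.stack([z[m]-.118,y[m],np.ones(m.sum())],1);print(np.linalg.lstsq(A,x[m],rcond=None)[0])
m=(x>.03)&(x<.09)&(abs(y)<.09)&(z>.125)&(z<.145)&(d>0)
print('lip',np.percentile(x[m],[1,50,99]),np.percentile(y[m],[1,50,99]),cv2.minAreaRect(np.stack([x[m],y[m]],1).astype(np.float32)*1000))
m=(x>-.2)&(x<-.12)&(abs(y)<.06)&(z>.2)&(z<.4)&(d>0)
if m.sum(): print('fing',np.percentile(x[m],[1,50,99]),np.percentile(y[m],[1,50,99]),np.percentile(z[m],[0,1,50,99]))
E
```

```text
[[-0.    -0.596 -0.803]
 [ 0.    -0.803  0.596]
 [-1.    -0.     0.   ]]
3.9 [0.45901407 0.02623729 0.33406585] [-0.1552 -0.012   0.3341] 2.267311575096673e-05 [-0.16992336  0.88649072  0.29906219] [-0.09  0.08  1.68  0.    1.38  2.11]
[-0.01673463  0.00210728 -0.08848426]
lip [0.04748358 0.06215513 0.0769075 ] [-0.07484823  0.00409328  0.07391647] ((61.50100326538086, -1.0538406372070312), (32.30400466918945, 150.85292053222656), 0.6738256216049194)
fing [-0.19299613 -0.16733278 -0.1447743 ] [-0.05739543  0.00310176  0.04859193] [0.26143295 0.26893208 0.34834054 0.39926541]
```

View pics/side1.png

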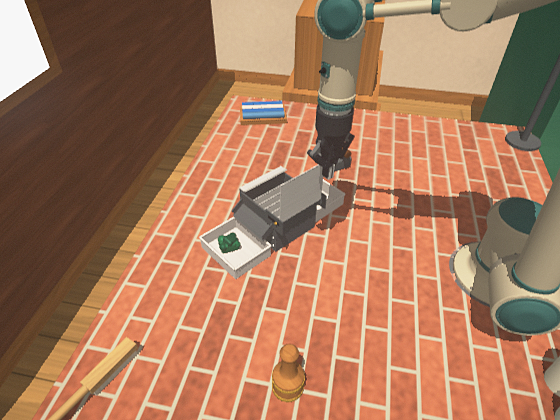

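```bash
python3 - <<'E'
from h import *
p=b(manip.get_state()['position']);print(p)
r=.105;cx=p[0]; cz=p[2]
cx+=-.0; 
def f(th): return np.array([-.0815+r*np.cos(th)-.007*np.sin(th)-.011,.118+r*np.sin(th)+.007*np.cos(th)+.073])
th=np.concatenate([np.linspace(1.55,0.05,20)])
W=np.array([f(t) for t in th]);print('start',W[0],W[-1],f(0))
rx=-np.diff(W[:,1])/.03; rz=-np.diff(W[:,0])/.03
for t,a,c in zip(th[1:],rx,rz): print(round(t,2),round(a,2),round(c,2))
E
```

```text
[-0.15469366 -0.0103401   0.33385918]
start [-0.09731503  0.29612286] [0.01201892 0.20323906] [0.0125 0.198 ]
1.47 -0.0 -0.28
1.39 0.02 -0.28
1.31 0.04 -0.27
1.23 0.06 -0.27
1.16 0.08 -0.26
1.08 0.1 -0.26
1.0 0.12 -0.25
0.92 0.14 -0.24
0.84 0.16 -0.22
0.76 0.18 -0.21
0.68 0.2 -0.2
0.6 0.21 -0.18
0.52 0.22 -0.16
0.44 0.24 -0.14
0.37 0.25 -0.13
0.29 0.26 -0.11
0.21 0.26 -0.09
0.13 0.27 -0.06
0.05 0.27 -0.04
```

Emit:
play_rows([
  [1,0.4,-0.17,0,0],
  [1,0.5,-0.17,0,0],
  [1,0.36,0,-0.2,0],
  [1,0,0,-0.4,0],
  [1,0,0,-0.4,0],
  [1,0,0,-0.3,0],
  [1,0,0,-0.2,0],
  [1,0,0,-0.2,0],
  [1,0,0,-0.2,0],
])

```text
clock: 4.9
position: [0.512, -0.0021, 0.2963]
ee_rot: [0.223, -0.671, 0.223, 0.671]
contact_force: [-1.7, 0.9, 0.6]
width: -0.0
```

Emit:
play_rows([
  [1,0,0,-0.28,0],
  [1,0.02,0,-0.28,0],
  [1,0.04,0,-0.27,0],
  [1,0.06,0,-0.27,0],
  [1,0.08,0,-0.26,0],
  [1,0.1,0,-0.26,0],
])

```text
clock: 5.5
position: [0.5513, -0.0314, 0.2869]
ee_rot: [-0.223, 0.671, -0.223, -0.671]
contact_force: [-0.6, -0.7, 1.8]
width: -0.0001
```

```bash
cat > look.py <<'E'
from h import *
import sys
n=sys.argv[1]
s=manip.get_state();print(s['clock'],b(s['position']).round(4),s['contact_force'].round(1))
im,d=snap('side','side%s.png'%n);P=b(cloud('side',d));np.save('P%s.npy'%n,P)
cv2.imwrite('pics/c%s.png'%n,cv2.resize(im[100:300,180:400,::-1],None,fx=3,fy=3)[:600])
for q in('gate_heel','gate_toe'):
    for r in manip.mark_of('side',q)[:1]: print(q,round(r['conf'],2),b(w('side',r['location'])).round(4))
E
python3 look.py 2
```

```text
5.5 [-0.0467 -0.0029  0.2869] [-0.6 -0.7  1.8]
gate_heel 0.65 [-0.0798 -0.003   0.1164]
gate_toe 0.76 [-0.0257 -0.0028  0.2308]
```

View pics/c2.png

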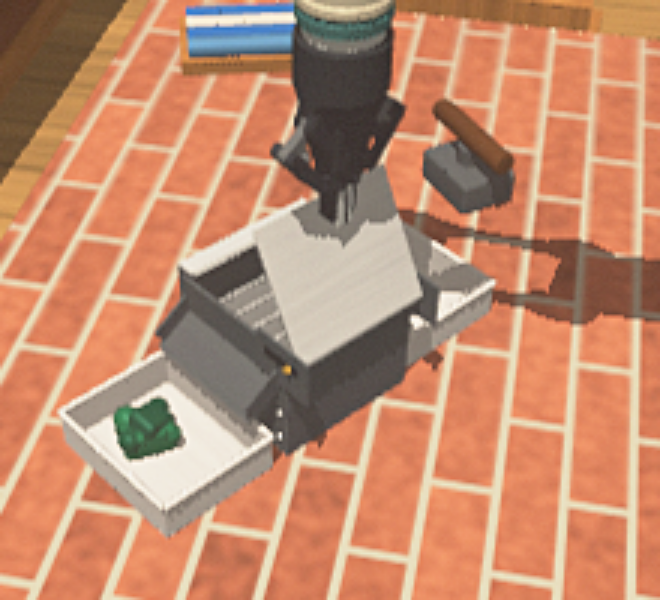

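The gate (crop, about (335,250)) is folding under the fingertips. It's at about 1.1 rad and the heel hasn't moved.

Emit:
play_rows([
  [1,0.12,0,-0.25,0],
  [1,0.14,0,-0.24,0],
  [1,0.16,0,-0.22,0],
  [1,0.18,0,-0.21,0],
  [1,0.2,0,-0.2,0],
  [1,0.21,0,-0.18,0],
  [1,0.22,0,-0.16,0],
])

```text
clock: 6.35
position: [0.5864, -0.0576, 0.2497]
ee_rot: [-0.223, 0.671, -0.223, -0.671]
contact_force: [0.1, 0.3, 0.9]
width: -0.0
```

Emit:
play_rows([
  [1,0.24,0,-0.14,0],
  [1,0.25,0,-0.13,0],
  [1,0.26,0,-0.11,0],
  [1,0.26,0,-0.09,0],
  [1,0.25,0,-0.06,0],
])

```text
clock: 6.85
position: [0.5987, -0.0669, 0.2116]
ee_rot: [0.223, -0.671, 0.223, 0.671]
contact_force: [-0.0, -0.7, 1.0]
width: 0.0004
```

```bash
python3 look.py 3
```

```text
6.85 [ 0.0124 -0.0029  0.2116] [-0.  -0.7  1. ]
gate_heel 0.56 [-0.0811 -0.0007  0.1204]
gate_toe 0.84 [ 0.0385 -0.0013  0.1406]
```

View pics/c3.png

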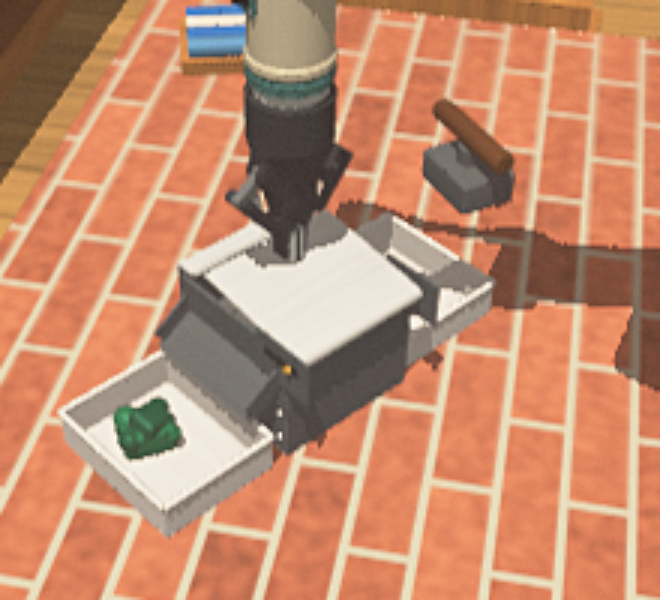

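The gate is nearly flat (toe z about 0.14) and the pin is still back. Next I'll ease it down onto its stop.

Emit:
play_rows([
  [1,0.2,0,-0.03,0],
  [1,0.14,0,0,0],
  [1,0.06,0,0,0],
  [1,0,0,0,0],
])

```text
clock: 7.4
position: [0.5991, -0.0671, 0.2001]
ee_rot: [0.223, -0.671, 0.223, 0.671]
contact_force: [0.3, -0.3, 0.6]
width: -0.0002
```

Emit:
play_rows([
  [1,0.04,0,0,0],
  [1,0,0,0,0],
])

```text
clock: 7.6
position: [0.5992, -0.0672, 0.1992]
ee_rot: [-0.223, 0.671, -0.223, -0.671]
contact_force: [0.1, 0.3, -0.1]
width: 0.0001
```

Emit:
play_rows([
  [1,0.04,0,0,0],
  [1,0,0,0,0],
])

```text
clock: 7.8
position: [0.5993, -0.0673, 0.198]
ee_rot: [-0.223, 0.671, -0.223, -0.671]
contact_force: [0.0, 0.5, 0.2]
width: 0.0003
```

Emit:
play_rows([
  [1,0.04,0,0,0],
  [1,0,0,0,0],
])

```text
clock: 8.0
position: [0.5994, -0.0672, 0.1973]
ee_rot: [-0.223, 0.671, -0.223, -0.671]
contact_force: [-0.3, 0.6, 3.3]
width: -0.0002
```

```bash
python3 look.py 4; python3 -c "
from h import *
print(manip.get_state()['effort'].round(2))"
```

```text
8.0 [ 0.0132 -0.0028  0.1973] [-0.3  0.6  3.3]
gate_heel 0.77 [-0.08    0.0002  0.1188]
gate_toe 0.78 [ 0.0451 -0.0004  0.1236]
[-3.000e-02 -4.375e+01 -2.111e+01  0.000e+00 -2.500e-01  0.000e+00]
```

View pics/c4.png

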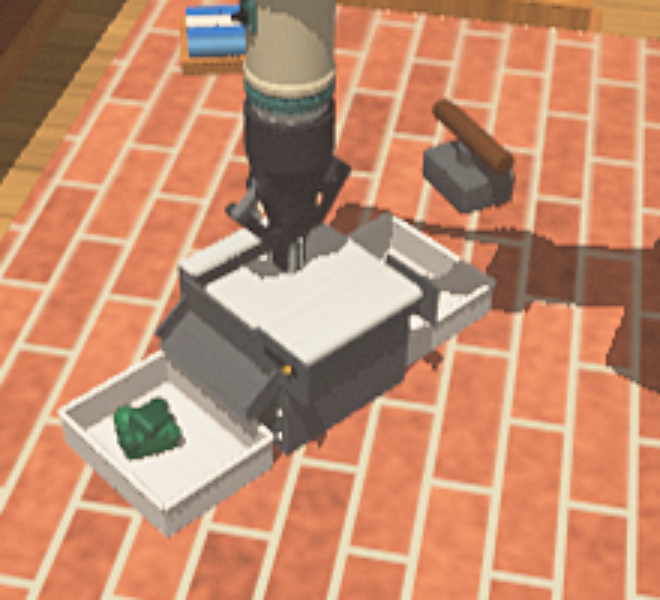

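Emit:
play_rows([
  [1,0.05,0,0,0],
  [1,0,0,0,0],
])

```text
clock: 8.35
position: [0.5994, -0.0672, 0.1966]
ee_rot: [-0.223, 0.671, -0.223, -0.671]
contact_force: [-2.7, 0.6, 8.9]
width: 0.0001
```

It's on the stop with about 9 N. Now I'll lift, move back, and come down behind the rolled edge.

Emit:
play_rows([
  [1,-0.5,0,0,0],
  [1,-1,0,0,0],
  [1,0,-0.1,0.5,0],
  [1,0,0,1,0],
  [1,0,0,1,0],
  [1,0,0,1,0],
  [1,0,0,0.7,0],
  [1,0,0,0.3,0],
  [1,0,0,0,0],
])

```text
clock: 9.25
position: [0.4919, 0.0167, 0.24]
ee_rot: [0.223, -0.671, 0.223, 0.671]
contact_force: [-0.6, -0.1, 0.5]
width: 0.0001
```

```bash
python3 look.py 5; python3 - <<'E'
from h import *
P=np.load('P5.npy');x,y,z=P[...,0],P[...,1],P[...,2]
m=(x>-.1)&(x<.043)&(abs(y)<.06)&(z>.105)&(z<.16)
print(np.percentile(x[m],[1,99]))
m=(x>-.07)&(x<.03)&(abs(y)<.06)&(z>.105)&(z<.16)
A=np.stack([x[m],y[m],np.ones(m.sum())],1);print(np.linalg.lstsq(A,z[m],rcond=None)[0])
E
```

```text
9.25 [-0.1232  0.      0.24  ] [-0.6 -0.1  0.5]
gate_heel 0.92 [-0.0807  0.0012  0.1192]
gate_toe 0.61 [ 0.0429 -0.0011  0.1239]
[-0.08897497  0.04020357]
[0.00091133 0.00098561 0.12478584]
```

View pics/c5.png

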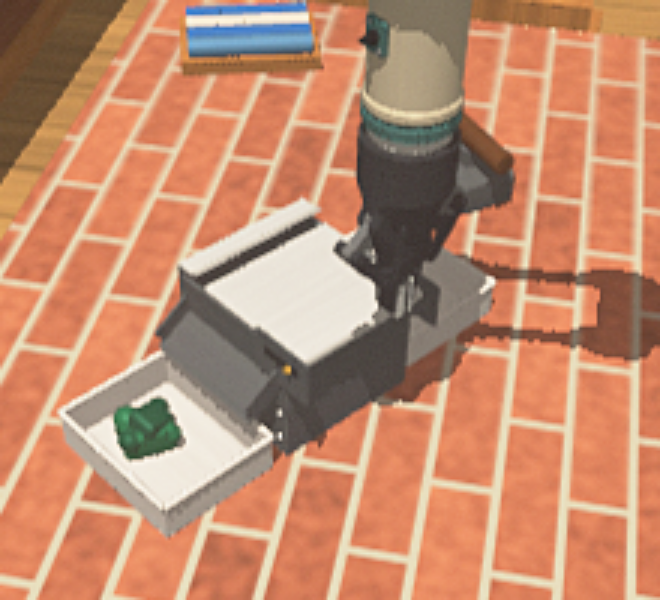

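The gate is flat (fitted plane z = 0.1248, no tilt), with its heel still back at about -0.081. Next is the descent behind the roll.

Emit:
play_rows([
  [1,0.7,0,0,0],
  [1,0.8,0,0,0],
  [1,0.5,0,0,0],
  [1,0.1,0,0,0],
  [1,0,0,-0.3,0],
  [1,0,0,-0.3,0],
  [1,0,0,0,0],
])

```text
clock: 10.1
position: [0.51, 0.004, 0.1784]
ee_rot: [-0.224, 0.672, -0.223, -0.669]
contact_force: [-0.3, -0.1, 0.5]
width: -0.0002
```

Emit:
play_rows([
  [1,0,0,-0.1,0],
  [1,0,0,-0.1,0],
  [1,0,0,-0.1,0],
  [1,0,0,0,0],
])

```text
clock: 10.5
position: [0.5137, 0.0005, 0.1775]
ee_rot: [0.224, -0.67, 0.223, 0.672]
contact_force: [-2.9, 3.7, 3.1]
width: -0.0002
```

Emit:
play_rows([
  [1,0,0,-0.1,0],
  [1,0,0,-0.1,0],
  [1,0,0,-0.1,0],
  [1,0,0,-0.1,0],
  [1,0,0,0,0],
])

```text
clock: 11.0
position: [0.5234, -0.0068, 0.1774]
ee_rot: [0.223, -0.67, 0.223, 0.672]
contact_force: [-3.9, 2.5, 3.1]
width: -0.0003
```

```bash
python3 look.py 6
```

```text
11.0 [-8.390e-02  1.000e-04  1.774e-01] [-3.9  2.5  3.1]
gate_heel 0.79 [-0.0667 -0.0031  0.1187]
gate_toe 0.94 [ 0.0587 -0.0016  0.123 ]
```

View pics/c6.png

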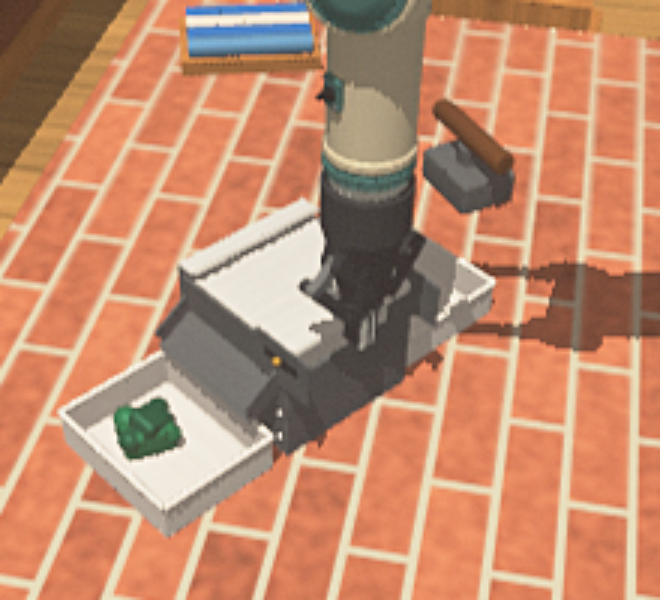

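The toe is now passing under the lip and the slide is about 16 mm. I'll keep going until the stop.

Emit:
play_rows([
  [1,0,0,-0.1,0],
  [1,0,0,-0.1,0],
  [1,0,0,-0.07,0],
  [1,0,0,0,0],
])

```text
clock: 11.55
position: [0.5302, -0.0119, 0.1773]
ee_rot: [0.223, -0.671, 0.223, 0.671]
contact_force: [-3.9, 2.5, 3.5]
width: 0.0004
```

Emit:
play_rows([
  [1,0,0,-0.05,0],
  [1,0,0,0,0],
])

```text
clock: 11.75
position: [0.5314, -0.0128, 0.1773]
ee_rot: [0.223, -0.671, 0.223, 0.671]
contact_force: [-3.7, 3.3, 4.4]
width: 0.0
```

Emit:
play_rows([
  [1,0,0,-0.05,0],
  [1,0,0,0,0],
])

```text
clock: 11.95
position: [0.5321, -0.0134, 0.1773]
ee_rot: [0.223, -0.67, 0.223, 0.672]
contact_force: [-5.5, 4.6, 5.6]
width: 0.0
```

Emit:
play_rows([
  [1,0,0,-0.05,0],
  [1,0,0,0,0],
])

```text
clock: 12.15
position: [0.5323, -0.0136, 0.1772]
ee_rot: [0.224, -0.669, 0.223, 0.673]
contact_force: [-6.8, 6.5, 6.6]
width: -0.0001
```

Emit:
play_rows([
  [1,0,0,-0.1,0],
  [1,0,0,-0.05,0],
  [1,0,0,0,0],
  [1,0,0,0,0],
])

```text
clock: 12.55
position: [0.5329, -0.014, 0.1772]
ee_rot: [0.225, -0.666, 0.222, 0.675]
contact_force: [-13.5, 12.9, 13.3]
width: -0.0002
```

```bash
python3 look.py 7
```

```text
12.55 [-0.0719  0.      0.1772] [-13.5  12.9  13.3]
gate_heel 0.66 [-0.0555 -0.0024  0.1163]
gate_toe 0.6 [ 0.068  -0.0015  0.1264]
```

It's at the hard stop with 19 N: heel -0.056, toe 0.068. I'll back off the commanded overshoot and clear the hand.

Emit:
play_rows([
  [1,0,0,0.2,0],
  [1,0,0,0.5,0],
  [1,0,0,0.6,0],
  [1,0,0,0.3,0],
  [1,-0.6,0,0,0],
  [1,-1,0,0,0],
  [1,-1,0,0.5,0],
  [1,-0.5,0,1,0],
  [1,0,0,1,0],
  [1,0,0,1,0],
  [1,0,0,0.5,0],
  [1,0,0,0,0],
  [1,0,0,0,0],
])

```text
clock: 14.0
position: [0.4043, 0.0828, 0.2705]
ee_rot: [-0.223, 0.672, -0.223, -0.67]
contact_force: [1.5, 0.6, 0.3]
width: 0.0003
```

```bash
python3 look.py 8; python3 - <<'E'
from h import *
P=np.load('P8.npy');x,y,z=P[...,0],P[...,1],P[...,2]
m=(x>-.04)&(x<.04)&(abs(y)<.06)&(z>.105)&(z<.16)
A=np.stack([x[m],y[m],np.ones(m.sum())],1);print(np.linalg.lstsq(A,z[m],rcond=None)[0])
m=(x>-.11)&(x<.03)&(abs(y)<.06)&(z>.112)&(z<.16);print('gate rear x',np.percentile(x[m],[0.5,1]))
snap('top','top8.png')
for c in('top','side'):
  for q in('gate_heel','gate_toe','lip_edge'):
    for r in manip.mark_of(c,q)[:1]: print(c,q,round(r['conf'],2),b(w(c,r['location'])).round(4))
  for q in('pan_a','malachite','tamper','muller'):
    for r in manip.mark_of(c,q)[:2]: print(c,q,round(r['conf'],2),w(c,r['location']).round(4))
E
```

```text
14.0 [-0.2329  0.0005  0.2705] [1.5 0.6 0.3]
gate_toe 0.88 [ 0.0688 -0.0043  0.1241]
[-0.00217609 -0.00095662  0.12487014]
gate rear x [-0.06440825 -0.06404617]
top gate_heel 0.7 [-0.0569 -0.0005  0.1169]
top lip_edge 0.58 [0.0609 0.0005 0.133 ]
top pan_a 0.68 [ 0.51   -0.1878  0.001 ]
top pan_a 0.57 [0.6828 0.0652 0.002 ]
top malachite 0.54 [0.705  0.0595 0.0022]
top tamper 0.77 [ 0.4766  0.4056 -0.0027]
top muller 0.94 [ 0.4612 -0.4035 -0.0032]
side gate_toe 0.88 [ 0.0688 -0.0043  0.1241]
side lip_edge 0.7 [0.0557 0.0023 0.1324]
side pan_a 0.85 [0.6828 0.0633 0.0023]
side pan_a 0.76 [ 0.5107 -0.1876 -0.0021]
side malachite 0.77 [0.7044 0.0556 0.0066]
side tamper 0.91 [ 0.4741  0.407  -0.001 ]
side muller 0.65 [ 0.4627 -0.3945 -0.0005]
```

View pics/c8.png

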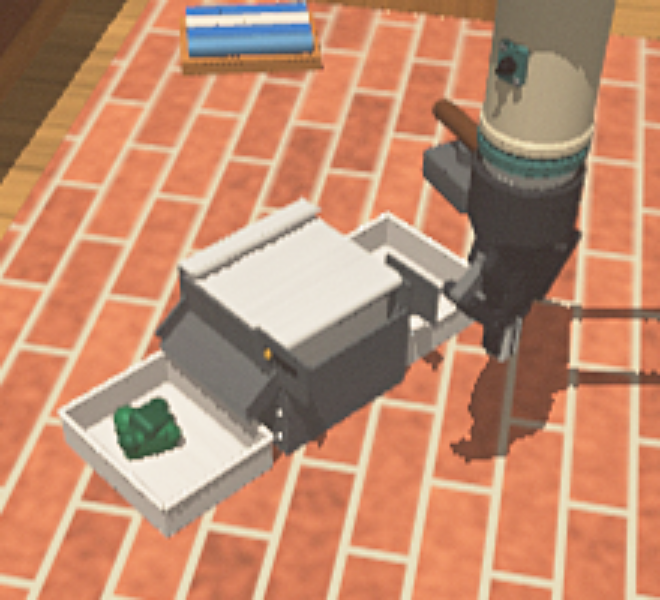

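```bash
python3 -c "
from h import *
print(manip.sign_off())"
```

```text
the job is handed in; nothing more can be done
None
```

The gate is closed: it lies flat across the mouth, and its free edge is tucked under the retaining lip. I folded it down with the shut fingertips pushing on its outer face near the free edge. Then I came down behind the rolled hinge edge and pushed it forward until it hit the stop, with about 19 N of horizontal push. Nothing was pinched, and I handed in at about 14 s on the robot clock.

The last checks, with the hand clear:
- **Flat:** the gate's top plane is at z = 0.125 m, with almost no tilt.
- **Home:** the hinge edge is at box x ≈ -57 mm and the free edge at about +68 mm, which matches a full slide of about 26 mm. The free edge is about 12 mm under the lip.
- **Other things:** the pans, stone, tamper and muller show no shift beyond detector noise. The largest single difference was about 5 mm, on the muller and the stone, and the arm was never near the muller.
- **Hand:** it is more than 0.1 m from the box and the force reading is near zero.

Two readings were off. The final side view gave no detection of the hinge edge, so I relied on the top view and the depth data, which agree. The top view also put the lip's front edge 5 mm from its known place, with low confidence, while the side view had it right.

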